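# Uncouple a tow tongue from its ball and hold it up

## Task

Take the round lock bar off the tongue of the tow coupler and lay it level into the two V-blocks on the side bench, centred, and let go of it there. Then squeeze the coupler's spring trigger fully across against the fixed horn beside it so that the latch frees the ball, lift the tongue straight up off the ball and finish holding it there: level, still squeezed, about 8 cm above where it sat. Do not let the tongue down or let go of it at the end, and leave the things lying around where they are.

Things in the scene. Friction and masses are not known exactly. Their poses are not given: they have to be found in the camera images.
- ball (a point): Centre of the 40 mm steel tow ball on the coupler's fixed mount (dark foot plate 231 x 84 x 10 mm on the belt), 56 mm above the belt. x points from the ball along the mount to the tail stand, 150 mm behind it, which carries the tongue's rear end between two low cheeks; z is up.
- socket (a point): On the loose tongue stub (0.6 kg, 202 mm long, tube 24 mm wide, 30 high): centre of its downward-open round socket, at the ball's centre while seated (1.5 mm side play). x runs to the tongue's tail, y to the left of that, z up. Tube top at z = 18 mm; on it two V-notches at x = 64 and 132 mm hold the lock bar at the start.
- lugs (a point): On the tongue at x = 38, y = -5, z = 58 mm from the socket centre: midway between the outer faces of two upright aluminium lugs, latch shut. Tops 14 mm above this point; 20 mm long in x; outer faces plain for 40 mm down. -y lug: the spring trigger; +y lug: the fixed horn. 58 mm over both in y, 43 mm when squeezed. The tongue balances about here; lift by this squeeze.
- latch (a joint): Latch travel in m: 0 shut (jaw plate hooks under the ball, the tongue cannot lift), 0.015 trigger fully squeezed (hard stop). It frees the ball from about 0.013. The spring pushes back with 8 N at the start, 14 N at full travel, and shuts it when let go. With the lock bar between trigger and horn it moves only about 4 mm.
- bar_centre (a point): Centre of the loose lock bar: round steel, 16 mm diameter, 140 long, 0.2 kg, x along it. At the start it lies level in the tongue's notches, parallel to the tongue, about 95 mm behind and 39 mm above the socket centre, its front end between trigger and horn. Round its middle 55 mm are free for a grip across it from above (13 mm free below). It lifts straight up.
- notch_line (a point): On the fixed V-block rest on the side bench (foot 150 x 64 x 8 mm; two grey V-blocks 20 mm thick, 44 wide, 60 mm clear between them, tops 54 mm above the bench): where the lock bar's centre lies once seated, midway between the blocks, 49 mm above the bench. x runs along the notches, z up.
- spool: Bystander: solder spool, 52 mm diameter, 36 mm high, on the side bench. Leave alone. Origin at the centre of its underside.
- flux: Bystander: small orange bottle with black cap, 30 mm diameter, 58 mm high, on the side bench. Leave alone. Origin at the centre of its underside.
- pack: Bystander: flat dark battery pack, 36 x 56 x 11 mm, on the belt. Leave alone. Origin at the centre of its underside.
- horn (a point): Middle of the outer (+y) face of the fixed horn, 29 mm to +y of lugs, same height; it does not move on the tongue. The trigger's outer face is 58 mm to -y of it with the latch shut, 43 mm with the trigger fully squeezed towards the horn. Axes as socket.
- fixture_corner (a point): Near left corner, at bench height, of an obstacle: a fixed, solid, blue-framed electronics test fixture ahead on the right. From this point it reaches 0.48 m on in +x and 0.43 m in -y and is up to 0.27 m high. Carry things past it on the robot's side or high above it. It never moves.

How it is judged:
On the way, in this order (a step that is already met when the one before it is completed fails the run):
1. the lock bar lies level in both V-blocks, centred, and is let go (z of bar_centre in the frame of notch_line between -0.004 and 0.004 m and y of bar_centre in the frame of notch_line between -0.005 and 0.005 m and x of bar_centre in the frame of notch_line between -0.02 and 0.02 m and angle between the x axis of bar_centre and the x axis of notch_line, either way round below 0.08 rad and contact force between the fingers and lock_bar below 0.1 N), for 0.2 s.
2. the trigger is squeezed fully while the tongue still sits on the ball (value of joint latch above 0.0125 m and z of socket in the frame of ball below 0.008 m), for 0.1 s.
At the end, for the whole second after the job is handed in: Tongue held by trigger and horn, latch squeezed 12 mm or more, socket 55 to 110 mm above the ball and within 40 mm sideways, tilt under 0.2 rad, still, touching nothing else; lock bar untouched in both V-blocks (4 mm in height, 5 across, 20 along, 0.08 rad) (all of step 1 and z of socket in the frame of ball between 0.055 and 0.11 m and horizontal distance between socket and ball below 0.04 m and angle between socket's own z axis and vertical below 0.2 rad and value of joint latch above 0.012 m and contact force between the fingers and tongue above 5 N and contact force between tongue and ball_mount below 0.1 N and contact force between tongue and v_rest below 0.1 N and linear speed of tongue below 0.03 m/s); the arm keeps its last pose, push and grip.
It fails at once if the solder spool is pushed away (distance of spool from where it was at the start of the episode above 0.03 m).
It fails at once if the orange bottle is pushed away or knocked over (distance of flux from where it was at the start of the episode above 0.03 m or angle between flux's own z axis and vertical above 0.6 rad).
It fails at once if the battery pack is pushed away (distance of pack from where it was at the start of the episode above 0.03 m).
It also fails if it takes over 58 s, if anything falls off the work surface, if the arm or the gripper's body presses on something with over 40 N, if the wrist force passes 120 N, or if a joint passes its speed limit or range.

## Robot

A 7-joint arm with a two-finger parallel gripper is mounted at the origin on the work surface; the furniture and walls round the work are solid. World frame = base frame: x ahead of the robot, y to its left, z up, the work surface at z = 0. Lengths are in m, angles in rad, forces in N, time in s.
With the tool pointing down it reaches from about 0.425 to 0.925 m from the base axis. Payload 6.8 kg.
Tool frame: the origin (TCP) lies midway between the tips of the shut fingers; the grasp point (between the pads) lies 19 mm behind it; z points along the fingers, y is the line along which they close (so a half turn about z gives the same grasp; the last joint's range is limited). The gripper opens to 85 mm and grips with 20 to 120 N. Pads are 22 mm wide; open, the fingers measure 114 mm over their backs; the gripper's body (76 mm by 85 mm) begins 54 mm behind the grasp point. The pads swing forward as they close: fully open they stand 13 mm farther back than shut.
Start: joints at [1.016, 0.477, 0.022, 1.555, -0.011, 1.109, -0.083], TCP at [0.292, -0.609, 0.231] pointing down, gripper open.
Joint ranges: [-2.96, 2.96], [-0.34, 2.1], [-1.41, 1.46], [0.24, 2.44], [-1.37, 4.51], [0.17, 1.92], [-2.96, 2.96]. Speed limits (rad/s): [2.39, 2.39, 3.14, 3.14, 3.14, 3.14, 3.14].

## Interface

Orientations are given as a unit quaternion [w, x, y, z].
In Python, from station import bot, eyes, ticket gives the robot as it stands.
- The arm moves only by the shell command python3 -m crank 'ROWS' [FORCE]. ROWS is text: rows parted by semicolons, each of 7 numbers parted by spaces: the shift along the tool's x, y, z in units of 0.5 m (1.0 is 0.5 m), then the turn, a rotation vector about the tool's x, y, z in units of 180 degrees (1.0 is 180 degrees), then the closure, from 0 (fully open) to 1 (shut). A call has 1 to 20 rows; each row is the pose to reach, as a shift and turn from the pose commanded when the call began, along the tool's axes at that moment, turning the shorter way round; what a row does not reach only later rows make up. A row lasts 1/10 s, in which the tool goes at most 50 mm and 8.59 degrees, less where a joint would pass 70% of its speed; a pose out of reach is approached as far as the arm can. A call with a number of a shift or a turn outside -1 to 1 is refused whole. A call with a gripper value outside its range is refused whole. The fingers move at their own pace and stop on an object; FORCE is the grip in N (left out, the last holds). Time passes only in rows, so rows that repeat a pose let the fingers close. It gives the time, the measured TCP pose, the force, the opening and the grip force at its end, in the units of the state.
- bot.get_obs(): the state, without advancing time (a new reading comes with each control period).
- eyes.read_camera(name): name is "scene" or "side" or "wrist"; returns a dict with "image" (384x512x3 uint8, red, green, blue), "K" (3x3 intrinsics, pixels), "dist" ([k1, k2, p1, p2, k3] as OpenCV has them; the pictures are not rectified), "R" (3x3) and "t" (3): a world point X has camera coordinates R X + t. Camera axes: x right, y down, z forward; pixel columns grow to the right and rows downward; lengths in m; the calibration is good to about 2 mm. A picture is of the moment at which its call begins. There is no depth.
- ticket.hand_in(): hands the job in; it is judged then, once.
The state is a dict: "t": time; "q": joint angles; "joint_vel": joint speeds; "joint_torque": joint torques, N m; "eef_pos": TCP position; "tool_rot": TCP orientation; "contact_force": force on the tool from outside, world axes, zero at the start; "torque": the same for the moment, N m; "gripper_width": opening from 0.0 (shut) to 1.0 (fully open); "grasp_force": force on a finger pad.
Only numpy, scipy, OpenCV 4.12 (cv2) and the standard library are available. Lean on these libraries where they do the work, as an engineer would, in place of code of your own. Each camera call takes 0.05 s, during which the arm holds its last target. There are 200 camera calls.

## Working session

There is one attempt and no reset: what is moved stays moved. The work goes in short steps, Python scripts to look and compute and a shell command to move; the robot and the scene stay as the last step left them, time stands still between calls to the robot, and variables do not carry over. Pictures are saved under pics/ and viewed, at most 10 in all, crops included, and the job is handed in when it is done.

```bash
mkdir -p pics; ls; cat > h.py <<'E'
import numpy as np, cv2
from scipy.spatial.transform import Rotation as Ro
from station import bot, eyes, ticket
def cam(n):
    c=eyes.read_camera(n); return {k:np.array(v) for k,v in c.items()}
def save(c,f): cv2.imwrite(f,c['image'][:,:,::-1])
def ray(c,p):
    u=cv2.undistortPoints(np.array([[p]],float),c['K'],c['dist'])[0,0]
    d=c['R'].T@np.array([u[0],u[1],1]); return -c['R'].T@c['t'], d/np.linalg.norm(d)
def plane(c,p,z):
    o,d=ray(c,p); return o+d*(z-o[2])/d[2]
def proj(c,X):
    return cv2.projectPoints(np.array(X,float).reshape(-1,1,3),cv2.Rodrigues(c['R'])[0],c['t'],c['K'],c['dist'])[0][:,0]
def tri(c1,p1,c2,p2):
    o1,d1=ray(c1,p1);o2,d2=ray(c2,p2)
    s=np.linalg.lstsq(np.c_[d1,-d2],o2-o1,rcond=None)[0]
    a,b=o1+d1*s[0],o2+d2*s[1]; return (a+b)/2,np.linalg.norm(a-b)
def tool():
    o=bot.get_obs(); w,x,y,z=o['tool_rot']; return np.array(o['eef_pos']),Ro.from_quat([x,y,z,w])
E
python3 - <<'E'
from h import *
ims=[]
for n in ['scene','side','wrist']:
    c=cam(n); save(c,f'pics/{n}0.png'); print(n,-c['R'].T@c['t'],c['R'][2])
o=bot.get_obs();print(o['t'],o['eef_pos'],o['tool_rot'])
E
```

```text
pics
scene [0.01886094 0.54624269 0.8187422 ] [ 0.40999946 -0.59300031 -0.6930015 ]
side [ 0.18909889 -1.26374862  1.04827158] [ 0.18435147  0.76260744 -0.62003582]
wrist [ 0.36447659 -0.57372515  0.37270713] [-0.28648758 -0.13443683 -0.94860509]
0.15 [ 0.29143842 -0.60836075  0.23056249] [-6.54595233e-04  9.75151999e-01  2.21535787e-01 -2.10487352e-04]
```

View pics/scene0.png

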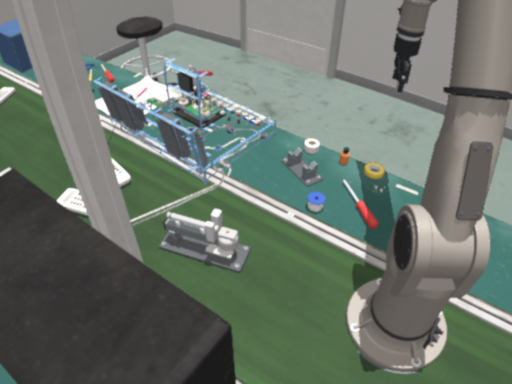

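View pics/side0.png

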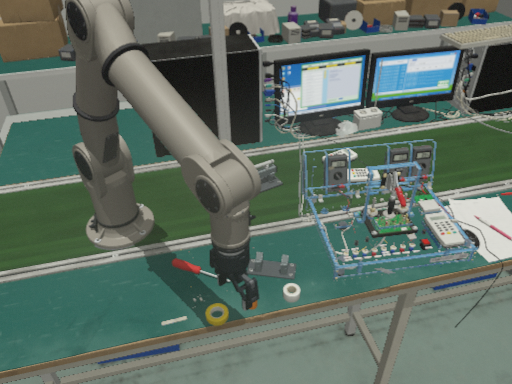

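The scene view shows the coupler near (205,240), the V-rest near (302,165), the blue spool at (316,202) and the bottle at (345,156). In the side view the arm partly hides the coupler at (265,178), and the V-rest is at (272,268). I'll take enlarged crops next.

```bash
python3 - <<'E'
import cv2,numpy as np
a=cv2.imread('pics/scene0.png')[190:280,145:265]; b=cv2.imread('pics/scene0.png')[130:220,270:390]
f=lambda i:cv2.resize(i,(400,300),interpolation=cv2.INTER_CUBIC)
c=cv2.imread('pics/side0.png')[150:225,225:325]; d=cv2.imread('pics/side0.png')[235:325,195:315]
cv2.imwrite('pics/crop0.png',np.vstack([np.hstack([f(a),f(b)]),np.hstack([f(c),f(d)])]))
E
```

```text
(no output)
```

View pics/crop0.png

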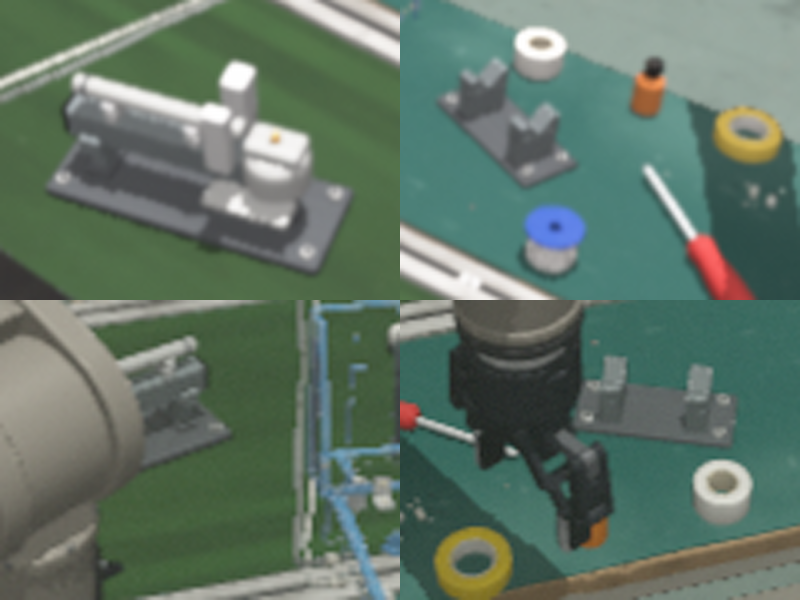

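Enlarged, the coupler's tail points away from the robot with the ball end nearest it. The bar tail end is at scene (169,215) and side (272.5,161), and the V-rest blocks are at scene (291,158) and (307,172).

```bash
python3 - <<'E'
from h import *
s=cam('scene');d=cam('side')
A=lambda x,y:(145+x/3.333,190+y/3.333)
B=lambda x,y:(270+(x-400)/3.333,130+y/3.333)
C=lambda x,y:(225+x/4,150+(y-300)/4)
D=lambda x,y:(195+(x-400)/3.333,235+(y-300)/3.333)
print('bar tail',tri(s,A(80,85),d,C(190,343)))
for z in (-0.05,0,0.01,0.05): print(z,[plane(s,A(*p),z).round(3) for p in [(350,195),(318,272),(47,187)]], plane(d,C(232,434),z).round(3))
print('V foot corner tri', tri(s,B(440,95),d,D(738,440)), tri(s,B(575,160),d,D(580,428)))
print([plane(s,B(*p),0.008).round(4) for p in [(440,95),(575,160),(525,183)]])
print([plane(d,D(*p),0.008).round(4) for p in [(738,405),(735,441),(578,430)]])
E
```

```text
bar tail (array([0.58706216, 0.11178261, 0.09499276]), np.float64(0.005464076114883218))
-0.05 [array([ 0.424, -0.015, -0.05 ]), array([ 0.399,  0.063, -0.05 ]), array([ 0.637,  0.128, -0.05 ])] [ 0.646  0.15  -0.05 ]
0 [array([0.401, 0.017, 0.   ]), array([ 0.377,  0.091, -0.   ]), array([0.601, 0.152, 0.   ])] [0.625 0.085 0.   ]
0.01 [array([0.396, 0.023, 0.01 ]), array([0.373, 0.096, 0.01 ]), array([0.594, 0.157, 0.01 ])] [0.621 0.073 0.01 ]
0.05 [array([0.378, 0.049, 0.05 ]), array([0.356, 0.118, 0.05 ]), array([0.565, 0.176, 0.05 ])] [0.605 0.021 0.05 ]
V foot corner tri (array([ 0.5382897 , -0.37001074, -0.01834079]), np.float64(0.016514869872858485)) (array([ 0.38196365, -0.34146239,  0.00349303]), np.float64(0.00678382567898233))
[array([ 0.5312, -0.3436,  0.008 ]), array([ 0.3763, -0.3359,  0.008 ]), array([ 0.3986, -0.2803,  0.008 ])]
[array([ 0.535 , -0.3547,  0.008 ]), array([ 0.5183, -0.3964,  0.008 ]), array([ 0.3822, -0.3461,  0.008 ])]
```

```bash
R='' ; python3 -m crank '0.52 -0.33 -0.1 0 0 0.26 0; 0.52 -0.33 -0.1 0 0 0.26 0; 0.52 -0.33 -0.1 0 0 0.26 0; 0.52 -0.33 -0.1 0 0 0.26 0; 0.52 -0.33 -0.1 0 0 0.26 0; 0.52 -0.33 -0.1 0 0 0.26 0; 0.52 -0.33 -0.1 0 0 0.26 0; 0.52 -0.33 -0.1 0 0 0.26 0; 0.52 -0.33 -0.1 0 0 0.26 0; 0.52 -0.33 -0.1 0 0 0.26 0; 0.52 -0.33 -0.1 0 0 0.26 0; 0.52 -0.33 -0.1 0 0 0.26 0' 40
python3 - <<'E'
from h import *
c=cam('wrist');save(c,'pics/w1.png'); c=cam('side'); save(c,'pics/side1.png')
i=cv2.imread('pics/w1.png');j=cv2.imread('pics/side1.png')
cv2.imwrite('pics/v1.png',np.vstack([i[:,:],j])[:768] if 0 else np.hstack([cv2.resize(i,(512,384)),cv2.resize(j[130:300,205:325],(271,384))]))
E
```

```text
t: 1.45
eef_pos: [0.454, -0.3487, 0.2811]
tool_rot: [0.0, 0.983, -0.185, -0.0]
contact_force: [-0.1, 0.2, 0.5]
gripper_width: 1.0
grasp_force: 0.0
```

View pics/v1.png

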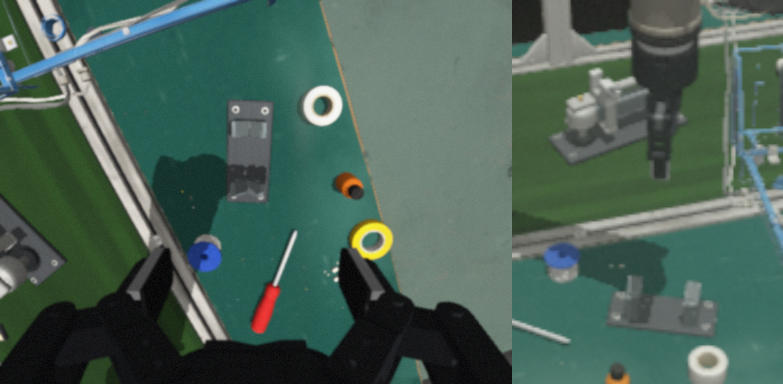

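The wrist view shows the V-rest foot with corners near (229,101), (272,102), (268,203) and (227,201). The spool is at (205,250), and the side crop now shows the whole coupler.

```bash
python3 - <<'E'
from h import *
c=cam('wrist'); hsv=cv2.cvtColor(c['image'],cv2.COLOR_RGB2HSV)
m=np.zeros((384,512),np.uint8); w=(slice(85,220),slice(212,290)); m[w]=(hsv[w][...,1]<75)*255
m=cv2.morphologyEx(m,cv2.MORPH_OPEN,np.ones((3,3)))
cs=cv2.findContours(m,cv2.RETR_EXTERNAL,cv2.CHAIN_APPROX_NONE)[0];k=max(cs,key=cv2.contourArea)
k=cv2.convexHull(k)
r=cv2.minAreaRect(k);print(cv2.contourArea(k),r,cv2.approxPolyDP(k,4,True)[:,0].tolist())
pts=np.array([plane(c,p,.008) for p in k[:,0]]);
R=cv2.minAreaRect((pts[:,:2]*1000).astype(np.float32));print(R,cv2.boxPoints(R))
for z in (.0,.008):print([plane(c,p,z).round(4).tolist() for p in [(229,101),(272,102),(268,203),(227,201)]])
# bolts
g=cv2.cvtColor(c['image'],cv2.COLOR_RGB2GRAY)[95:210,220:280]
cv2.imwrite('pics/v2.png',np.hstack([cv2.resize(c['image'][90:215,210:290,::-1],None,fx=4.5,fy=4.5,interpolation=cv2.INTER_CUBIC),cv2.cvtColor(cv2.resize(m[90:215,210:290],None,fx=4.5,fy=4.5),cv2.COLOR_GRAY2BGR)]))
E
```

```text
4424.5 ((249.39276123046875, 151.0761260986328), (45.40532684326172, 102.04361724853516), 1.5074357986450195) [[229, 100], [273, 102], [267, 202], [227, 200]]
((457.11578369140625, -339.7421875), (63.07508850097656, 148.03799438476562), 66.24323272705078) [[ 376.66382 -338.78845]
 [ 512.1576  -398.42627]
 [ 537.56775 -340.69592]
 [ 402.07397 -281.0581 ]]
[[0.5347, -0.3408, 0.0], [0.5117, -0.3959, 0.0], [0.3735, -0.3381, 0.0], [0.3995, -0.2805, 0.0]]
[[0.5346, -0.3415, 0.008], [0.5121, -0.3956, 0.008], [0.3765, -0.3389, 0.008], [0.402, -0.2823, 0.008]]
```

View pics/v2.png

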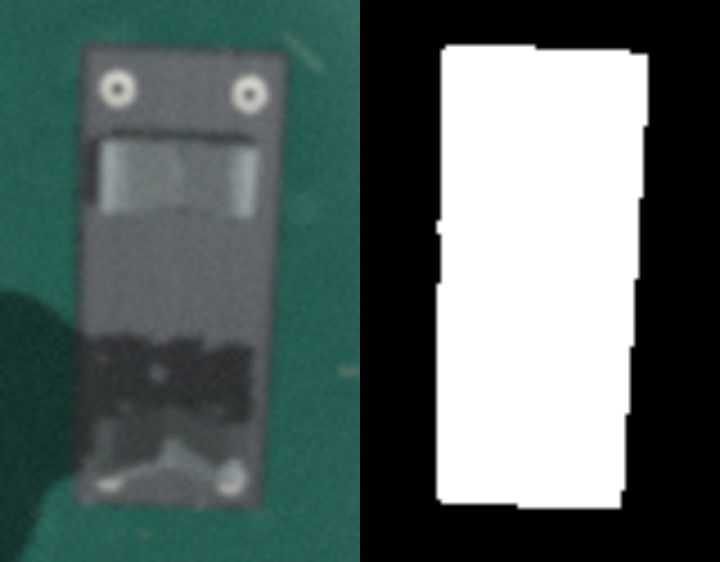

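The foot comes out at centre (0.457,-0.340) with heading -0.415 rad. In the crop, the far block's notch is at (183,170). Next I'll look at the coupler.

```bash
python3 -m crank '-0.2 -0.87 -0.04 0 0 -0.204 0; -0.2 -0.87 -0.04 0 0 -0.204 0; -0.2 -0.87 -0.04 0 0 -0.204 0; -0.2 -0.87 -0.04 0 0 -0.204 0; -0.2 -0.87 -0.04 0 0 -0.204 0; -0.2 -0.87 -0.04 0 0 -0.204 0; -0.2 -0.87 -0.04 0 0 -0.204 0; -0.2 -0.87 -0.04 0 0 -0.204 0; -0.2 -0.87 -0.04 0 0 -0.204 0; -0.2 -0.87 -0.04 0 0 -0.204 0; -0.2 -0.87 -0.04 0 0 -0.204 0; -0.2 -0.87 -0.04 0 0 -0.204 0; -0.2 -0.87 -0.04 0 0 -0.204 0; -0.2 -0.87 -0.04 0 0 -0.204 0' 40
python3 - <<'E'
from h import *
c=cam('wrist');save(c,'pics/w3.png'); 
p=proj(c,[[.5195,.093,.095],[.587,.112,.095],[.452,.075,.095],[.465,.078,.128]]);print(p)
cv2.imwrite('pics/w3b.png',cv2.resize(c['image'][60:384,100:480,::-1],None,fx=1.8,fy=1.8,interpolation=cv2.INTER_CUBIC))
E
```

```text
t: 3.0
eef_pos: [0.519, 0.0927, 0.3013]
tool_rot: [0.0, 0.991, 0.134, -0.0]
contact_force: [0.3, -0.6, 0.4]
gripper_width: 0.998
grasp_force: 0.0
[[254.96654197 163.44271863]
 [254.53228343 103.62840487]
 [254.60492906 216.4738614 ]
 [254.99962875 217.16981885]]
```

View pics/w3b.png

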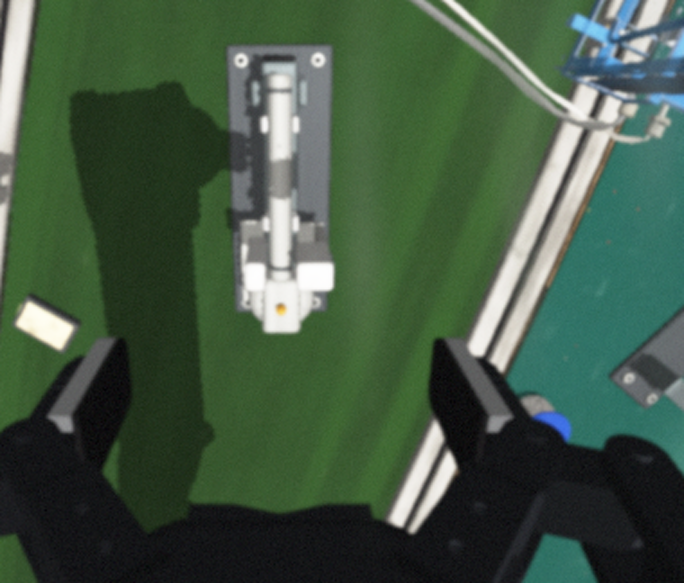

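In the wrist crop (scale 1.8, offset 100,60) the bar runs from (281,74) to (281,278). The left lug (horn) spans x 244–265 and the right lug (trigger) 299–333, both at y about 276. The mount's top corners are at (228,47) and (332,45).

```bash
python3 - <<'E'
from h import *
c=cam('wrist')
W=lambda x,y:(100+x/1.8,60+y/1.8)
P=lambda x,y,z:plane(c,W(x,y),z)
t=P(281,74,.095);f=P(281,272,.095);print('bar',t,f,np.linalg.norm(t-f),(t+f)/2,np.arctan2(*(t-f)[1::-1]))
L=P(244,277,.128);Rr=P(333,276,.128);print('lugs outer',L,Rr,np.linalg.norm(L-Rr),(L+Rr)/2)
Q=[P(x,y,.01) for x,y in [(228,47),(332,45),(325,310),(235,310)]]
print('mount',np.round(Q,4),np.mean(Q,0),np.linalg.norm(Q[0]-Q[3]),np.linalg.norm(Q[0]-Q[1]),np.arctan2(*(Q[0]-Q[3])[1::-1]),np.arctan2(*(Q[1]-Q[2])[1::-1]))
p,r=tool();print(p,r.as_matrix().round(3))
b=(t+f)/2; d=r.inv().apply(b-p)/.5;print('to bar',d)
E
```

```text
bar [0.59016601 0.11133344 0.095     ] [0.45971216 0.07538426 0.095     ] 0.13531647845358155 [0.52493908 0.09335885 0.095     ] 0.2688962014314961
lugs outer [0.46299716 0.10120147 0.128     ] [0.47891027 0.04588576 0.128     ] 0.057559142882574216 [0.47095371 0.07354361 0.128     ]
mount [[0.5973 0.1559 0.01  ]
 [0.6202 0.0782 0.01  ]
 [0.4009 0.0175 0.01  ]
 [0.3792 0.0963 0.01  ]] [0.49939067 0.0869755  0.01      ] 0.22607917973378713 0.08102418612187297 0.2666286537403461 0.2701870327397743
[0.51899624 0.09320591 0.30136301] [[ 0.964  0.266  0.   ]
 [ 0.266 -0.964 -0.   ]
 [ 0.     0.    -1.   ]]
to bar [0.01149999 0.00277862 0.41272771]
```

```bash
python3 -m crank '0.01 0.003 0.08 0 0 0 0; 0.01 0.003 0.16 0 0 0 0; 0.01 0.003 0.24 0 0 0 0; 0.01 0.003 0.32 0 0 0 0; 0.01 0.003 0.37 0 0 0 0; 0.01 0.003 0.41 0 0 0 0; 0.01 0.003 0.43 0 0 0 0; 0.01 0.003 0.443 0 0 0 0; 0.01 0.003 0.443 0 0 0 0; 0.01 0.003 0.443 0 0 0 0' 40
python3 -m crank '0 0 0 0 0 0 0.5; 0 0 0 0 0 0 0.7; 0 0 0 0 0 0 0.9; 0 0 0 0 0 0 0.9; 0 0 0 0 0 0 0.9; 0 0 0 0 0 0 0.9; 0 0 0 0 0 0 0.9; 0 0 0 0 0 0 0.9' 40
```

```text
t: 4.1
eef_pos: [0.5249, 0.0941, 0.0807]
tool_rot: [-0.0, 0.991, 0.135, 0.001]
contact_force: [0.7, -0.6, -0.2]
gripper_width: 0.998
grasp_force: 0.0
t: 4.9
eef_pos: [0.5243, 0.0939, 0.08]
tool_rot: [0.0, 0.991, 0.135, 0.0]
contact_force: [-1.6, -0.7, 4.6]
gripper_width: 0.172
grasp_force: 38.9
```

```bash
python3 -m crank '0 0 -0.02 0 0 0 0.9; 0 0 -0.06 0 0 0 0.9; 0 0 -0.14 0 0 0 0.9; 0 0 -0.24 0 0 0 0.9; 0 0 -0.34 0 0 0 0.9; 0 0 -0.4 0 0 0 0.9; 0 0 -0.43 0 0 0 0.9; 0 0 -0.43 0 0 0 0.9; 0 0 -0.43 0 0 0 0.9' 40
python3 - <<'E'
from h import *
c=cam('scene');save(c,'pics/s4.png');w=cam('wrist');save(w,'pics/w4.png')
p,r=tool();print(p,r.as_matrix().round(4))
d=np.array([.4571,-.3397,.295])-p;print('shift',r.inv().apply(d)/.5); h=np.arctan2(r.as_matrix()[1,0],r.as_matrix()[0,0]);print(h,(h+.4146)/np.pi)
cv2.imwrite('pics/v4.png',np.hstack([w['image'][:,:,::-1],cv2.resize(c['image'][150:270,150:240,::-1],(288,384))]))
E
```

```text
t: 5.8
eef_pos: [0.5235, 0.0939, 0.2941]
tool_rot: [0.0, 0.991, 0.135, -0.0]
contact_force: [-0.5, 0.3, -2.0]
gripper_width: 0.171
grasp_force: 39.2
[0.52311787 0.09373456 0.29312685] [[ 9.635e-01  2.677e-01 -3.000e-03]
 [ 2.677e-01 -9.635e-01 -6.000e-04]
 [-3.100e-03 -2.000e-04 -1.000e+00]]
shift [-0.35926533  0.79989384 -0.00279066]
0.27097748726880333 0.218226091942702
```

View pics/v4.png

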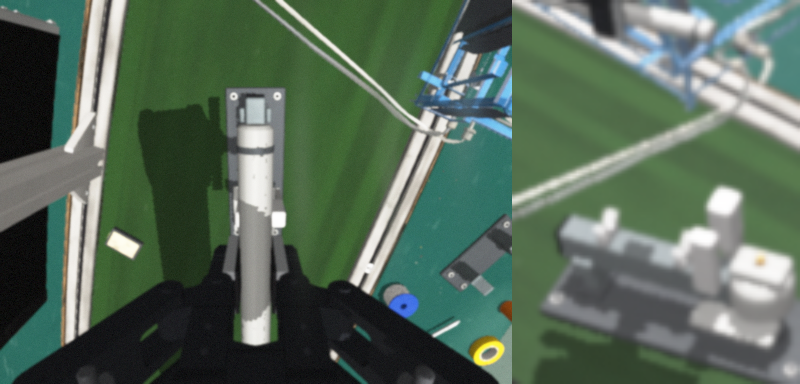

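The bar is off the tongue and held along tool x, with its tail end at about (256,128) in the wrist view. Next I'll carry it over to the rest.

```bash
python3 -m crank '-0.02 0.06 0 0 0 0.02 0.9; -0.06 0.14 0 0 0 0.05 0.9; -0.09 0.23 0 0 0 0.08 0.9; -0.13 0.32 0 0 0 0.11 0.9; -0.18 0.41 0 0 0 0.14 0.9; -0.22 0.5 0 0 0 0.17 0.9; -0.26 0.59 0 0 0 0.19 0.9; -0.3 0.67 0 0 0 0.21 0.9; -0.33 0.73 0 0 0 0.218 0.9; -0.35 0.78 0 0 0 0.218 0.9; -0.359 0.8 0 0 0 0.218 0.9; -0.359 0.8 0 0 0 0.218 0.9; -0.359 0.8 0 0 0 0.218 0.9; -0.359 0.8 0 0 0 0.218 0.9; -0.359 0.8 0 0 0 0.218 0.9' 40
python3 - <<'E'
from h import *
w=cam('wrist');save(w,'pics/w5.png')
p,r=tool();M=r.as_matrix()
c4={**w}
# bar tail end: scan column profile of bright pixels near centre
g=cv2.cvtColor(w['image'],cv2.COLOR_RGB2HSV); m=((g[...,1]<60)&(g[...,2]>110)).astype(np.uint8)
print([ (y,np.flatnonzero(m[y,200:300])[[0,-1]]+200 if m[y,200:300].any() else None) for y in range(112,160,4)])
e=plane(w,(256,124),p[2]+.016); print('tail wrt tool',r.inv().apply(e-p))
h=np.arctan2(M[1,0],M[0,0]);print(p,h,M[2])
d=np.array([.4571,-.3397,.049])-p;print('shift',r.inv().apply(d)/.5,(h+.4146)/np.pi)
u=np.array([np.cos(-.4146),np.sin(-.4146),0])
print(proj(w,[np.array([.4571,-.3397,.054])+a*u for a in(30,50)and(.03,.05)]), proj(w,[p+M@[a,0,-.016] for a in (.07,.04)]))
cv2.imwrite('pics/v5.png',w['image'][:,:,::-1])
E
```

```text
t: 7.4
eef_pos: [0.4588, -0.3379, 0.2948]
tool_rot: [-0.0, 0.979, -0.204, 0.0]
contact_force: [-0.4, 0.3, -1.5]
gripper_width: 0.172
grasp_force: 39.3
[(112, array([239, 276])), (116, array([252, 274])), (120, array([274, 274])), (124, array([241, 275])), (128, array([239, 274])), (132, array([239, 274])), (136, array([238, 273])), (140, array([238, 273])), (144, array([239, 272])), (148, array([247, 264])), (152, None), (156, array([239, 273]))]
tail wrt tool [ 0.06909335  0.00051961 -0.01598956]
[ 0.45872966 -0.33821791  0.29491202] -0.412021776400117 [ 1.53679108e-04 -3.43259522e-04 -9.99999929e-01]
shift [-0.00187509  0.00419017  0.49182234] 0.0008206740606351281
[[256.96183737 136.03460981]
 [257.02232618 120.3371334 ]] [[254.76806921 121.82121284]
 [254.827022   189.4691354 ]]
```

View pics/v5.png

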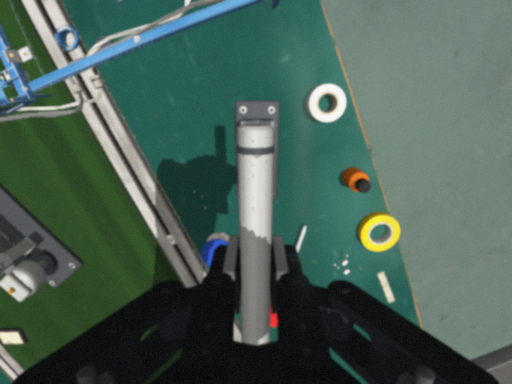

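Held bar is over the rest, coaxial with it (tail end at about (256,122), foot top corners at (237,103) and (278,103)). The remaining offset is about 2 mm in y. Next I'll lower it.

```bash
python3 -m crank '-0.002 0.004 0.06 0 0 0 0.9; -0.002 0.004 0.14 0 0 0 0.9; -0.002 0.004 0.22 0 0 0 0.9; -0.002 0.004 0.3 0 0 0 0.9; -0.002 0.004 0.37 0 0 0 0.9; -0.002 0.004 0.42 0 0 0 0.9; -0.002 0.004 0.45 0 0 0 0.9; -0.002 0.004 0.46 0 0 0 0.9; -0.002 0.004 0.46 0 0 0 0.9; -0.002 0.004 0.46 0 0 0 0.9' 40
python3 - <<'E'
from h import *
s=cam('side');w=cam('scene')
p,r=tool();M=r.as_matrix();print(p,np.arctan2(M[1,0],M[0,0]),bot.get_obs()['contact_force'])
d=np.array([.4571,-.3397,.034])-p;print('shift',r.inv().apply(d)/.5)
a=s['image'][225:295,225:320,::-1];b=w['image'][125:195,265:360,::-1]
cv2.imwrite('pics/v6.png',np.hstack([cv2.resize(x,(400,295),interpolation=cv2.INTER_CUBIC) for x in (a,b)]))
E
```

```text
t: 8.45
eef_pos: [0.4575, -0.3414, 0.0661]
tool_rot: [0.0, 0.979, -0.206, 0.001]
contact_force: [1.0, -0.5, -1.6]
gripper_width: 0.174
grasp_force: 39.3
[ 0.45741898 -0.3414696   0.06622375] -0.41409222604057616 [-0.52977233  0.04651345 -2.85123599]
shift [-0.00217712 -0.00300489  0.06444102]
```

View pics/v6.png

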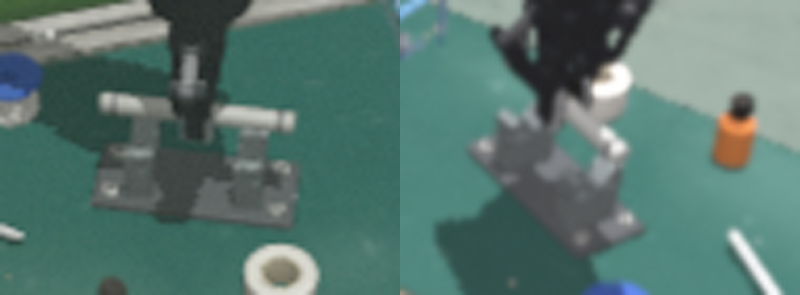

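Both views show the bar level, centred over the two V-blocks and just above the notches. I'll lower it the rest of the way.

```bash
python3 -m crank '-0.002 -0.003 0.015 0 0 0 0.9; -0.002 -0.003 0.03 0 0 0 0.9; -0.002 -0.003 0.045 0 0 0 0.9; -0.002 -0.003 0.055 0 0 0 0.9; -0.002 -0.003 0.062 0 0 0 0.9; -0.002 -0.003 0.062 0 0 0 0.9; -0.002 -0.003 0.062 0 0 0 0.9' 40
```

```text
t: 9.25
eef_pos: [0.4563, -0.3392, 0.0337]
tool_rot: [0.0, 0.979, -0.206, 0.0]
contact_force: [0.7, 0.9, -3.4]
gripper_width: 0.166
grasp_force: 39.4
```

```bash
python3 -m crank '0 0 0.003 0 0 0 0.9; 0 0 0.003 0 0 0 0.9; 0 0 0.003 0 0 0 0.9' 25; python3 -m crank '0 0 0.003 0 0 0 0.9; 0 0 0.003 0 0 0 0.9' 20
```

```text
t: 9.55
eef_pos: [0.4565, -0.3392, 0.0331]
tool_rot: [0.0, 0.979, -0.206, 0.0]
contact_force: [-1.8, 1.8, 5.5]
gripper_width: 0.171
grasp_force: 40.2
t: 9.75
eef_pos: [0.4565, -0.3392, 0.033]
tool_rot: [-0.0, 0.979, -0.206, 0.0]
contact_force: [-6.3, 5.2, 20.5]
gripper_width: 0.173
grasp_force: 41.6
```

```bash
python3 -m crank '0 0 -0.003 0 0 0 0.9; 0 0 -0.003 0 0 0 0.8; 0 0 -0.003 0 0 0 0.7; 0 0 -0.003 0 0 0 0.5; 0 0 -0.003 0 0 0 0.3; 0 0 -0.003 0 0 0 0.3; 0 0 -0.003 0 0 0 0.3; 0 0 -0.003 0 0 0 0.3' 20
python3 -m crank '0 0 -0.02 0 0 0 0.3; 0 0 -0.08 0 0 0 0.3; 0 0 -0.16 0 0 0 0.3; 0 0 -0.25 0 0 0 0.2; 0 0 -0.35 0 0 0 0.1; 0 0 -0.43 0 0 0 0; 0 0 -0.48 0 0 0 0; 0 0 -0.5 0 0 0 0; 0 0 -0.5 0 0 0 0; 0 0 -0.5 0 0 0 0; 0 0 -0.5 0 0 0 0' 20
python3 - <<'E'
from h import *
s=cam('side');w=cam('scene');v=cam('wrist')
p,r=tool();M=r.as_matrix();h=np.arctan2(M[1,0],M[0,0]);print(p,h)
d=np.array([.471,.0735,.30])-p;print('shift',r.inv().apply(d)/.5,(h-.268)/np.pi)
a=s['image'][225:295,225:320,::-1];b=w['image'][125:195,265:360,::-1]
q=np.hstack([cv2.resize(x,(400,295),interpolation=cv2.INTER_CUBIC) for x in (a,b)])
g=cv2.resize(v['image'][80:230,200:300,::-1],(200,300),interpolation=cv2.INTER_CUBIC)
cv2.imwrite('pics/v7.png',np.vstack([q,np.hstack([g,np.zeros((300,600,3),np.uint8)])]))
E
```

```text
t: 10.55
eef_pos: [0.4562, -0.3391, 0.0322]
tool_rot: [-0.0, 0.979, -0.206, -0.0]
contact_force: [0.3, 0.6, 0.5]
gripper_width: 0.698
grasp_force: 0.0
t: 11.65
eef_pos: [0.4553, -0.3385, 0.2803]
tool_rot: [-0.001, 0.979, -0.205, -0.002]
contact_force: [-0.7, -0.2, -0.9]
gripper_width: 1.0
grasp_force: 0.0
[ 0.45570914 -0.33878876  0.28096511] -0.41398070609947557
shift [-0.30378299 -0.76723303 -0.03717545] -0.21708120093806527
```

View pics/v7.png

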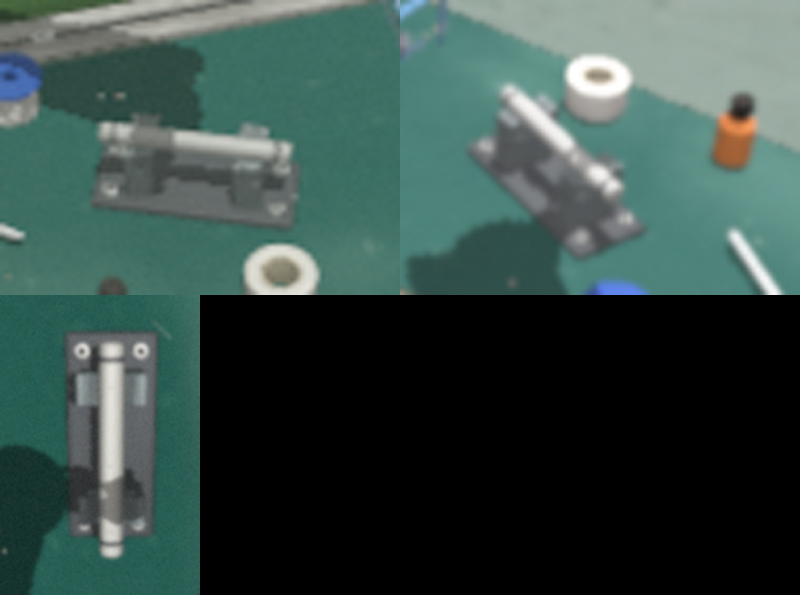

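The bar is seated level and centred in both V-blocks; in the wrist inset it runs symmetrically from (111,345) to (111,555). Next I'll move back over the lugs.

```bash
python3 -m crank '-0.02 -0.06 -0.02 0 0 -0.02 0; -0.06 -0.15 -0.04 0 0 -0.05 0; -0.1 -0.25 -0.04 0 0 -0.08 0; -0.14 -0.34 -0.04 0 0 -0.11 0; -0.18 -0.43 -0.04 0 0 -0.14 0; -0.21 -0.52 -0.04 0 0 -0.17 0; -0.25 -0.61 -0.04 0 0 -0.19 0; -0.28 -0.69 -0.04 0 0 -0.21 0; -0.3 -0.75 -0.04 0 0 -0.217 0; -0.311 -0.778 -0.037 0 0 -0.217 0; -0.311 -0.778 -0.037 0 0 -0.217 0; -0.311 -0.778 -0.037 0 0 -0.217 0; -0.311 -0.778 -0.037 0 0 -0.217 0' 20
python3 - <<'E'
from h import *
w=cam('wrist');save(w,'pics/w8.png')
p,r=tool();M=r.as_matrix();h=np.arctan2(M[1,0],M[0,0]);print(p,h,M[:,2])
d=np.array([.469,.0807,.09])-p;print('shift',r.inv().apply(d)/.5,(h-.268)/np.pi)
u=np.array([np.cos(.268),np.sin(.268),0]);v=np.array([-u[1],u[0],0]);C=np.array([.471,.0735,.128])
print(proj(w,[C+29*v/1000,C-29*v/1000,C+.01*u,C-.01*u]).round(1))
q=proj(w,[C])[0]
g=cv2.cvtColor(w['image'],cv2.COLOR_RGB2HSV)
for dy in (-4,-2,0,2,4):
    y=int(q[1])+dy; row=w['image'][y,int(q[0])-35:int(q[0])+36].min(axis=-1); print(y,int(q[0])-35,row.tolist())
E
```

```text
t: 13.1
eef_pos: [0.4704, 0.0779, 0.3005]
tool_rot: [0.0, 0.991, 0.132, -0.0]
contact_force: [-0.3, 0.4, -0.2]
gripper_width: 1.0
grasp_force: 0.0
[0.47039471 0.07798611 0.30066788] 0.2651363856204393 [-2.40817144e-04 -4.90757850e-04 -9.99999851e-01]
shift [-0.00111755 -0.00614202  0.42133371] -0.0009115167672322425
[[232.9 171.3]
 [285.4 171.1]
 [259.2 162.4]
 [259.1 179.9]]
167 224 [49, 50, 52, 66, 85, 100, 102, 107, 143, 175, 179, 179, 184, 187, 185, 186, 186, 189, 189, 179, 163, 137, 128, 143, 166, 169, 173, 173, 172, 173, 171, 159, 142, 127, 119, 115, 122, 121, 109, 110, 132, 163, 179, 185, 190, 190, 191, 191, 188, 191, 192, 187, 188, 186, 188, 195, 220, 242, 250, 251, 242, 198, 115, 66, 62, 57, 63, 58, 65, 65, 67]
169 224 [51, 50, 51, 64, 85, 96, 97, 103, 144, 174, 175, 173, 184, 186, 187, 190, 190, 188, 189, 182, 164, 137, 131, 146, 162, 172, 169, 174, 173, 174, 172, 172, 171, 171, 171, 169, 166, 162, 145, 132, 139, 162, 177, 187, 188, 188, 190, 188, 190, 188, 185, 185, 186, 187, 187, 193, 214, 241, 251, 252, 242, 190, 106, 64, 56, 61, 57, 60, 63, 65, 67]
171 224 [51, 50, 53, 
[... 322 characters left out ...]
, 65]
173 224 [52, 49, 48, 57, 74, 96, 99, 111, 157, 187, 183, 179, 185, 186, 185, 184, 182, 182, 181, 172, 160, 137, 116, 120, 138, 143, 152, 164, 165, 169, 169, 174, 178, 177, 167, 157, 154, 153, 146, 136, 144, 164, 181, 188, 188, 186, 188, 184, 185, 186, 180, 182, 183, 184, 186, 208, 237, 251, 253, 251, 238, 174, 99, 62, 56, 59, 61, 59, 62, 66, 67]
175 224 [55, 52, 47, 56, 73, 92, 98, 99, 129, 156, 163, 169, 179, 181, 182, 180, 182, 183, 182, 175, 162, 144, 122, 120, 134, 144, 157, 172, 182, 171, 164, 166, 169, 179, 172, 152, 145, 144, 140, 139, 146, 175, 204, 224, 224, 221, 218, 219, 229, 227, 205, 181, 186, 187, 198, 213, 232, 247, 252, 251, 236, 170, 95, 60, 57, 64, 60, 61, 66, 67, 66]
```

```bash
python3 -m crank '-0.001 -0.006 0.05 0 0 -0.001 0; -0.001 -0.006 0.12 0 0 -0.001 0; -0.001 -0.006 0.19 0 0 -0.001 0; -0.001 -0.006 0.25 0 0 -0.001 0; -0.001 -0.006 0.3 0 0 -0.001 0; -0.001 -0.006 0.34 0 0 -0.001 0; -0.001 -0.006 0.37 0 0 -0.001 0; -0.001 -0.006 0.4 0 0 -0.001 0; -0.001 -0.006 0.421 0 0 -0.001 0; -0.001 -0.006 0.421 0 0 -0.001 0; -0.001 -0.006 0.421 0 0 -0.001 0; -0.001 -0.006 0.421 0 0 -0.001 0' 60
python3 - <<'E'
from h import *
p,r=tool();M=r.as_matrix();u=np.array([np.cos(.268),np.sin(.268),0]);d=p-[.471,.0735,.114]
print(p,'local x,y',d@u,d@[-u[1],u[0],0],bot.get_obs()['contact_force'])
E
```

```text
t: 14.35
eef_pos: [0.4697, 0.0823, 0.091]
tool_rot: [-0.0, 0.991, 0.135, 0.001]
contact_force: [-0.1, 0.1, -0.0]
gripper_width: 1.001
grasp_force: 0.0
[0.46969984 0.08232054 0.09104769] local x,y 0.0010819586291322138 0.008849955223359803 [-0.13055142  0.09959636 -0.01000004]
```

```bash
python3 -m crank '0 0.003 0 0 0 0 0.1; 0 0.003 0 0 0 0 0.2; 0 0.003 0 0 0 0 0.3; 0 0.003 0 0 0 0 0.4; 0 0.003 0 0 0 0 0.5; 0 0.003 0 0 0 0 0.6; 0 0.003 0 0 0 0 0.7; 0 0.003 0 0 0 0 0.7; 0 0.003 0 0 0 0 0.7; 0 0.003 0 0 0 0 0.7' 60
```

```text
t: 15.35
eef_pos: [0.4701, 0.0823, 0.0923]
tool_rot: [-0.0, 0.991, 0.136, 0.001]
contact_force: [-4.9, 1.2, 19.7]
gripper_width: 0.485
grasp_force: 58.5
```

```bash
python3 -m crank '0 0 -0.003 0 0 0 0.7; 0 0 -0.006 0 0 0 0.7; 0 0 -0.01 0 0 0 0.7; 0 0 -0.014 0 0 0 0.7; 0 0 -0.02 0 0 0 0.7; 0 0 -0.02 0 0 0 0.7' 80
python3 - <<'E'
from h import *
o=bot.get_obs();print(o['contact_force'],o['torque'],o['gripper_width'])
E
```

```text
t: 15.95
eef_pos: [0.4692, 0.0807, 0.1004]
tool_rot: [0.0, 0.991, 0.135, -0.0]
contact_force: [-0.8, 0.3, -6.4]
gripper_width: 0.484
grasp_force: 81.5
[-0.82775056  0.27411316 -6.35731784] [-0.04300311 -0.07179335 -0.02637723] 0.48366427173600834
```

```bash
python3 -m crank '0 0 -0.01 0 0 0 0.7; 0 0 -0.025 0 0 0 0.7; 0 0 -0.045 0 0 0 0.7; 0 0 -0.065 0 0 0 0.7; 0 0 -0.085 0 0 0 0.7; 0 0 -0.105 0 0 0 0.7; 0 0 -0.122 0 0 0 0.7; 0 0 -0.134 0 0 0 0.7; 0 0 -0.142 0 0 0 0.7; 0 0 -0.142 0 0 0 0.7; 0 0 -0.142 0 0 0 0.7; 0 0 -0.142 0 0 0 0.7; 0 0 -0.142 0 0 0 0.7; 0 0 -0.142 0 0 0 0.7' 80
python3 - <<'E'
from h import *
o=bot.get_obs();print(o['contact_force'],o['torque'],np.abs(o['joint_vel']).max())
p,r=tool();w=cam('wrist');save(w,'pics/w9.png')
u=np.array([np.cos(.268),np.sin(.268),0]);v=np.array([-u[1],u[0],0]);
z=.128+p[2]-.0917
# tongue tilt check: tube tail edges/rear at expected location if level
S=np.array([.471,.0735,0])-.038*u+.005*v
q=proj(w,[S+u*x+np.array([0,0,.074+p[2]-.0917]) for x in (.06,.13,.182)]);print(q.round(1))
s=cam('scene');
d=cv2.absdiff(s['image'],cv2.imread('pics/s4.png')[:,:,::-1]).max(-1)
g=proj(s,[S+u*x+np.array([0,0,.074+p[2]-.0917]) for x in (.182,)])[0]; print('expected tail top scene',g)
x,y=int(g[0]),int(g[1])
for k in range(y-12,y+22,2): print(k,s['image'][k,x+4,:].tolist(),s['image'][k,x+14,:].tolist())
E
```

```text
t: 17.35
eef_pos: [0.4693, 0.0809, 0.171]
tool_rot: [-0.0, 0.991, 0.135, -0.0]
contact_force: [-0.4, 0.6, -4.8]
gripper_width: 0.484
grasp_force: 81.7
[-0.3652786   0.64224884 -4.7775024 ] [ 0.06732784 -0.03662373 -0.02862309] 0.002696329969860201
[[259.5 201. ]
 [260.4  72.4]
 [261.  -42.4]]
expected tail top scene [157.10234779 195.71020774]
183 [88, 120, 79] [83, 112, 75]
185 [86, 116, 77] [85, 116, 77]
187 [82, 110, 75] [88, 120, 79]
189 [81, 109, 74] [88, 121, 79]
191 [83, 112, 76] [86, 115, 77]
193 [84, 113, 76] [82, 110, 75]
195 [84, 112, 76] [88, 113, 82]
197 [79, 95, 77] [165, 176, 171]
199 [126, 132, 133] [206, 212, 214]
201 [141, 148, 150] [190, 198, 201]
203 [90, 94, 96] [174, 182, 184]
205 [76, 80, 81] [110, 115, 116]
207 [78, 83, 79] [91, 95, 97]
209 [112, 128, 106] [90, 94, 95]
211 [144, 154, 139] [86, 97, 88]
213 [129, 141, 124] [87, 115, 78]
215 [88, 117, 78] [87, 117, 77]
```

```bash
python3 -c "
from station import ticket
print(ticket.hand_in())"
```

```text
the job is handed in; nothing more can be done
None
```

I handed the job in: the lock bar lies released and centred in the two V-blocks, and the arm is holding the tongue about 79 mm above the ball, level and still squeezed; the hand-in gave no verdict.

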